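# Load a reagent bottle into the one-way bottle lane

### The arm

A 6-joint arm with a two-finger parallel gripper is mounted at the origin on a cart in front of the work surface, level with it; the furniture and walls round the work are solid. World frame = base frame: x ahead of the robot, y to its left, z up, the work surface at z = 0. Lengths are in mm, angles in rad, forces in N, time in s.
With the tool pointing down it reaches from about 300 to 775 mm from the base axis. Payload 14.6 kg.
Tool frame: the origin (TCP) lies midway between the tips of the shut fingers; the grasp point (between the pads) lies 19 mm behind it (manip.grip_point_offset is the distance from the TCP to the grasp point, in mm); x points along the fingers, z is the direction in which the jaws open and shut, and the axes are right-handed (so a half turn about x gives the same grasp; the last joint's range is limited). The gripper opens to 94 mm and grips with 3 to 60 N. Pads are 16 mm wide; open, the fingers measure 119 mm over their backs; the gripper's body (75 mm by 177 mm) begins 78 mm behind the grasp point.
Start: joints at [-1.172, 0.3, 1.521, -0, 1.321, -0.067], TCP at [247.018, -491.398, 205.446] pointing down, gripper open.
Joint ranges: [-3.03, 3.03], [-0.79, 2.21], [0.23, 2.52], [-1.04, 4.18], [0, 3.07], [-2.55, 2.55]. Speed limits (rad/s): [2.22, 2.22, 2.57, 3.14, 3.14, 3.14].

### API

Orientations are given as [roll, pitch, yaw] about the fixed x, y, z axes, in that order (R = Rz(yaw) Ry(pitch) Rx(roll)).
In Python, from cell import manip, camera, calibration, order gives the robot as it stands.
- The arm moves only by the tool jog_arm, never from a script. Its arguments are lists of equal length, an entry for each row: "turn": the turn, a rotation vector about the tool's x, y, z in degrees, a list of three; "dp": the shift along the tool's x, y, z in cm, a list of three; "gripper": the closure, from 0 (fully open) to 1 (shut). In form: {"turn": [[ax, ay, az], ...], "dp": [[tx, ty, tz], ...], "gripper": [gripper, ...]}. A call has 1 to 8 rows; each row shifts and turns the pose as measured when the row begins, along the tool's axes as they then stand; what a row does not reach is not made up. A row lasts 1/8 s, in which the tool goes at most 62.5 mm and 10.7 degrees, less where a joint would pass 70% of its speed; a pose out of reach is approached as far as the arm can. A call is refused whole if a number of a shift passes 6.25 or a number of a turn 10.7, either way. A call with a gripper value outside its range is refused whole. The fingers move at their own pace and stop on an object; "grip_force" is the grip in N (left out, the last holds). Time passes only in rows, so rows that do not move let the fingers close. It gives the time, the measured TCP pose, the force and the opening at its end, in the units of the state.
- manip.read_state(): the state, without advancing time (a new reading comes with each control period).
- camera(name): name is "scene" or "top"; returns (picture, depth): 480x640x3 uint8, red, green, blue; 480x640 float32, mm along the optical axis (not along the pixel's ray), 0 where there is no reading.
- calibration(name): a dict with "K" (3x3 intrinsics, pixels), "world_from_camera" (4x4, takes a point from camera to world coordinates). Camera axes: x right, y down, z forward; pixel columns grow to the right and rows downward; lengths in mm; the calibration is good to about 2 mm. A picture is of the moment at which its call begins. calibration takes no time and is no camera call.
- order.sign_off(): hands the job in, once; it reports no verdict.
The state is a dict: "clock": time; "joints": joint angles; "qd": joint speeds; "effort": joint torques, N m; "eef_pos": TCP position; "eef_rot": TCP orientation; "wrist_force": force on the tool from outside, world axes, zero at the start; "moment": the same for the moment, N m; "finger_gap": finger opening in mm.
Only numpy, scipy, OpenCV 4.12 (cv2) and the standard library are available. Lean on these libraries where they do the work, as an engineer would, in place of code of your own. Each camera call takes 0.05 s, during which the arm holds its last target.

### The job

Stand the smaller of the two capped glass bottles that stand near the bottle lane in the open mouth of the lane, then push it along the lane's floor through the sprung one-way gate (through it, not over it) until the gate has shut fully behind it. Let go and leave the bottle standing upright in the bay; keep it upright all the way, and do not disturb the larger bottle.

Things in the scene. Friction and masses are not known exactly. Their poses are not given: they have to be found in the camera images.
- small_bottle: The smaller round clear glass bottle with a blue screw cap, loose, about 0.15 kg. 103 mm high, body 56 mm in diameter; the cap, 46 mm in diameter, takes the top 22 mm (81 to 103 mm above the underside): grip it there from above. Origin: centre of the underside; z up along the bottle.
- large_bottle: The larger bottle of the same shape with a blue cap, 70 mm in diameter and 141 mm high, loose; leave it standing. Origin: centre of the underside. It and the small bottle may stand either way round. Besides: a thin fixed post, 1 m tall, stands on the side bench to the robot's right at x = 0.285, y = -0.26 m; an arm that starts beyond it must be drawn in before it swings past.
- bottle_lane: One-way lane fixed to the bench: aluminium base plate, two white walls, a flap gate across the middle. Origin: plate's underside, mid-lane, in the shut gate's plane. +x runs from the open mouth through the gate to the bay, +y to the left wall, z up. Floor at z = 5 mm, walls 76 mm apart, 50 mm high (gate posts 70), open above; mouth at x = -90 mm (flared to -110), end wall's inner face at x = +170.
- lane_gate (a joint): Gate's opening in rad: 0 shut, to 1.48 swung into the bay (+x); it cannot swing to the mouth. 72 mm flap, top 58 mm above the underside, on an upright pin at lane x = 0, y = +40 mm. A spring shuts it (0.024 to 0.054 N m, 1 to 2 N on the bottle). Small bottle's centre: clear of it in front at x = -55 mm; it shuts behind past +95; end wall touched at +142.
Not all that is in view belongs to the job. Leave any orange or red look-alike of the small_bottle alone.

How it is judged:
By the outcome, as a careful person would: the job done as asked, in the order asked, and still so for the second after the job is handed in, with the robot touching nothing.
It also fails if it takes over 54 s, if anything falls off the work surface, if the arm or the gripper's body presses on something with over 40 N, if the wrist force passes 120 N, or if a joint passes its speed limit or range.

## Working session

There is one attempt and no reset: what is moved stays moved. The work goes in short steps, Python scripts to look and compute and a tool call to move; the robot and the scene stay as the last step left them, time stands still between calls to the robot, and variables do not carry over. Pictures are saved under pics/ and viewed, and the job is handed in when it is done.

Besides the shell and the picture viewer there is one more tool, called after "Call:" as name(argument=value, ...), one argument or row to a line, values as JSON. jog_arm: Moves the arm, as the interface text tells. Its arguments: {"type":"object","properties":{"turn":{"type":"array","items":{"type":"array","items":{"type":"number"}}},"dp":{"type":"array","items":{"type":"array","items":{"type":"number"}}},"gripper":{"type":"array","items":{"type":"number"}},"grip_force":{"type":"number"}},"required":["turn","dp","gripper"]}

```bash
mkdir -p pics; ls; python3 - <<'E'
from cell import manip,camera,calibration
import cv2,numpy as np
s=manip.read_state();print(s)
for n in("scene","top"):
    p,d=camera(n);cv2.imwrite(f"pics/{n}0.png",p[:,:,::-1]);np.savez(f"{n}0.npz",p=p,d=d);print(n,calibration(n))
E
```

```text
pics
{'clock': 0.0, 'joints': array([-1.17158763e+00,  3.00445438e-01,  1.52159261e+00, -4.97360432e-06,
        1.32070244e+00, -6.66023985e-02]), 'qd': array([ 7.03874873e-04, -1.62519724e-03, -9.12744569e-07, -1.08902910e-04,
        8.85573327e-04,  9.13634496e-04]), 'effort': array([-4.39662963e-04, -5.31802726e+01, -3.52736056e+01,  7.08753197e-02,
        2.43863388e-02, -8.89891680e-05]), 'eef_pos': array([ 246.92169398, -491.15635487,  204.89553173]), 'eef_rot': array([3.07918723, 1.56964848, 1.97420324]), 'wrist_force': array([ 0.79174577, -0.52122999,  0.64183889]), 'moment': array([-0.0332039 , -0.06969843, -0.00216237]), 'finger_gap': 94.02400936724914}
scene {'K': array([[508.55546341,   0.        , 320.15921974],
       [  0.        , 508.55546341, 241.10045807],
       [  0.        ,   0.        ,   1.        ]]), 'world_from_camera': array([[-7.26348827e-01, -2.60428435e-01,  6.36077363e-01,
        -2.62879729e+02],
       [-6.87326212e-01,  2.75543867e-01, -6.72055248e-01,
         1.21033812e+03],
       [-2.44919999e-04, -9.25339185e-01, -3.79140254e-01,
         4.74812506e+02],
       [ 0.00000000e+00,  0.00000000e+00,  0.00000000e+00,
         1.00000000e+00]])}
top {'K': array([[503.92960144,   0.        , 316.40442668],
       [  0.        , 503.92960144, 244.07592959],
       [  0.        ,   0.        ,   1.        ]]), 'world_from_camera': array([[-7.74847266e-03, -9.83603537e-01,  1.80177811e-01,
         2.21329003e+02],
       [-9.99903315e-01,  9.70168954e-03,  9.96178511e-03,
         4.55626275e+02],
       [-1.15464763e-02, -1.80083202e-01, -9.83583611e-01,
         1.20074058e+03],
       [ 0.00000000e+00,  0.00000000e+00,  0.00000000e+00,
         1.00000000e+00]])}
```

View pics/scene0.png

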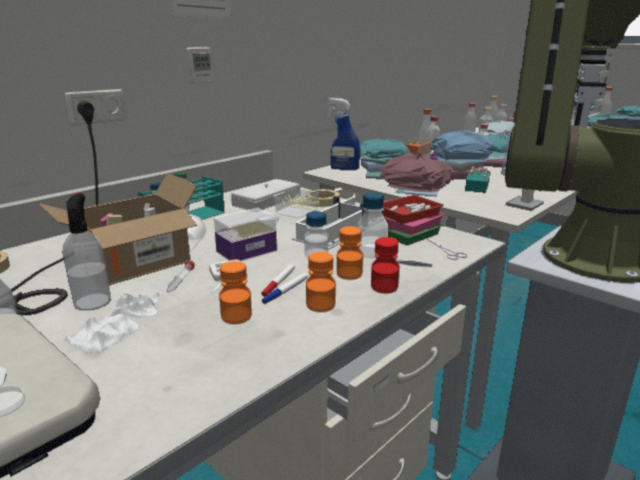

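View pics/top0.png

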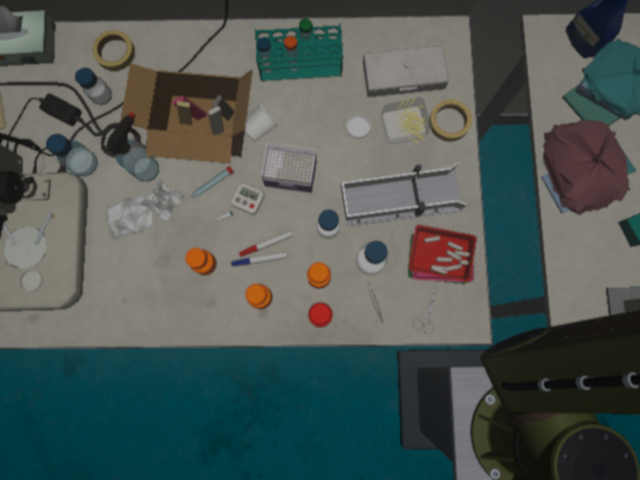

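Scene view: the two blue-capped bottles are near (317,235) and (373,220), with the lane behind them. Top view: the small bottle's cap is at about (328,222), the large one's at (376,252). The lane runs from its end wall at (342,200) to the flared mouth at (462,187), with the gate at (418,190). Next I'll zoom in and measure.

```bash
cat > h.py <<'E'
from cell import manip,camera,calibration
import cv2,numpy as np
from scipy.spatial.transform import Rotation as R
np.set_printoptions(precision=1,suppress=True)
def ray(n,u,v,z):
    c=calibration(n);T=c["world_from_camera"];d=T[:3,:3]@np.linalg.inv(c["K"])@np.array([u,v,1.]);o=T[:3,3]
    return o+d*(z-o[2])/d[2]
def proj(n,P):
    c=calibration(n);T=np.linalg.inv(c["world_from_camera"]);q=T[:3,:3]@np.asarray(P,float)+T[:3,3];q=c["K"]@q;return q[:2]/q[2]
def pts(n,d):
    c=calibration(n);T=c["world_from_camera"];v,u=np.mgrid[:480,:640];r=np.stack([u,v,np.ones_like(u)],-1)@np.linalg.inv(c["K"]).T
    return (r*d[...,None])@T[:3,:3].T+T[:3,3]
def tool():
    s=manip.read_state();return s,R.from_euler("xyz",s["eef_rot"]).as_matrix()
def crop(p,x0,y0,x1,y1,k,f):
    cv2.imwrite(f,cv2.resize(p[y0:y1,x0:x1,::-1],None,fx=k,fy=k,interpolation=cv2.INTER_CUBIC))
E
python3 - <<'E'
from h import *
p=np.load("top0.npz")["p"];d=np.load("top0.npz")["d"]
crop(p,310,150,480,280,4,"pics/topz.png")
ps=np.load("scene0.npz")["p"];crop(ps,260,170,420,280,5,"pics/scz.png")
for n,pp,dd in(("top",p,d),("scene",ps,np.load("scene0.npz")["d"])):
    h=cv2.cvtColor(pp,cv2.COLOR_RGB2HSV)
    m=cv2.inRange(h,(95,90,25),(125,255,140));
    k,l,st,ce=cv2.connectedComponentsWithStats(m)
    P=pts(n,dd)
    for i in range(1,k):
        if st[i,4]>80:
            Z=P[l==i];print(n,st[i],ce[i],np.median(Z,0),Z[:,2].min(),np.percentile(Z[:,2],95))
s,M=tool();print(M)
print("mouth?",ray("top",462,187,50),ray("top",342,200,50),ray("top",418,190,70))
E
```

```text
top [ 568    0   60   57 1661] [600.9  23.2] [ 944.6 -211.6  114.3] -27.55740650376265 173.4167701530523
top [257  38  13  13 129] [263.2  43.9] [899.1 588.5 120.3] 113.87410341454142 123.30119523107219
top [ 76  69  18  17 229] [84.4 76.6] [ 831.1 1014.2  103.5] 97.00098772240199 107.13624479495839
top [ 47 135  20  19 295] [ 56.5 143.6] [ 649.2 1044.6  141.4] 135.04911358711502 144.7128100661504
top [320 211  18  18 257] [328.3 219.3] [478.6 440.2 103.3] 97.55326284726425 106.77228997787488
top [366 242  20  20 323] [375.7 251.5] [398.3 339.9 141.3] 134.98295854625007 144.39362271919623
scene [331 116  30  53 881] [345.8 144. ] [ 949.2 -206.5  102.1] 5.250881707909684 183.24898429384933
scene [363 193  21  16 297] [372.8 200.5] [389.1 353.5 133.6] -18.74192327451476 140.23169343444383
scene [307 212  19  14 244] [316.  218.6] [468.3 451.1  97.6] 82.24829602399882 102.55444238425707
scene [263 289  18  14 108] [271.5 295.7] [392.3 652.   11.9] -2.695335903332989 15.26786846207604
[[-0.   0.9  0.4]
 [ 0.   0.4 -0.9]
 [-1.   0.  -0. ]]
mouth? [565.8 122.2  50. ] [537.2 406.1  50. ] [553.8 230.2  70. ]
```

View pics/topz.png

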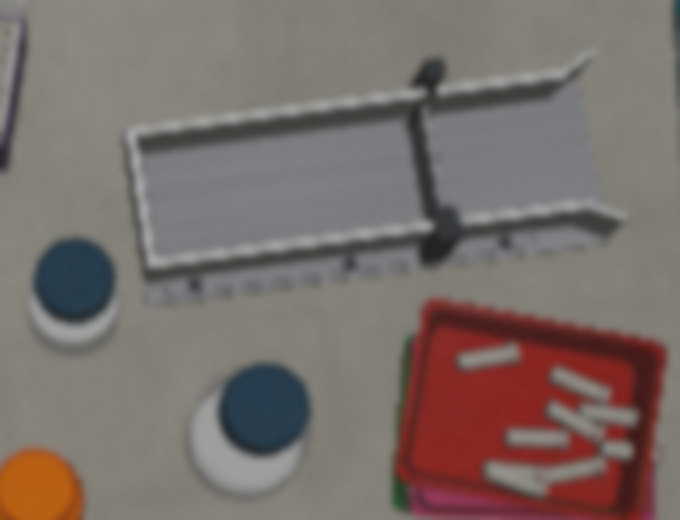

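View pics/scz.png

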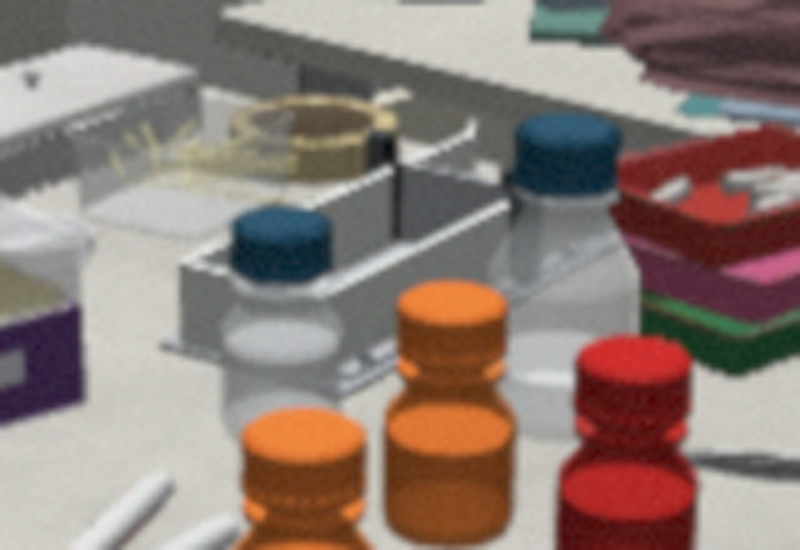

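```bash
python3 - <<'E'
from h import *
D=np.load("top0.npz");p,d=D["p"],D["d"]
s,M=tool();print(M.round(3).tolist())
for P in(s["eef_pos"],s["eef_pos"]+[0,0,100],[320,0,250],[285,-260,200],[285,-260,0]):print(P,proj("top",P),proj("scene",P))
# white wall tops
h=cv2.cvtColor(p,cv2.COLOR_RGB2HSV)
roi=np.zeros((480,640),np.uint8);roi[160:232,335:475]=1
m=((h[...,2]>165)&(h[...,1]<50)&(roi>0)).astype(np.uint8)
P=pts("top",d)
z=P[...,2];print("n",m.sum(),np.percentile(h[160:232,335:475,2],[50,80,90,95,99]))
ys,xs=np.nonzero(m);W=np.array([ray("top",u,v,50) for u,v in zip(xs,ys)])
zz=z[ys,xs];print(np.percentile(zz,[10,50,90]))
# split using approx centreline
a=np.array([566,122.]);b=np.array([537,406.]);L=np.linalg.norm(b-a);e=(b-a)/L;n=np.array([-e[1],e[0]])
t=(W[:,:2]-a)@e;q=(W[:,:2]-a)@n
for sg in(1,-1):
    k=(q*sg>25)&(q*sg<60)&(t>15)&(t<270)
    f=np.polyfit(t[k],q[k],1)
    for _ in range(5):
        r=q[k]-np.polyval(f,t[k]);kk=abs(r)<3;f=np.polyfit(t[k][kk],q[k][kk],1)
    print(sg,k.sum(),kk.sum(),f,np.std(r[kk]))
k=(abs(q)<30);print("end t",np.percentile(t[k],[5,50,95]),k.sum())
# dark gate parts
mk=((h[...,2]<60)&(roi>0)&(z>50)).astype(np.uint8)
k_,l,st,ce=cv2.connectedComponentsWithStats(mk)
for i in range(1,k_):
    if st[i,4]>8:print(st[i],ce[i],np.median(P[l==i],0),P[l==i][:,2].max(),ray("top",*ce[i],70))
E
```

```text
[[-0.0, 0.893, 0.449], [0.001, 0.449, -0.893], [-1.0, 0.0, -0.001]]
[ 246.9 -491.2  204.9] [811.7 319. ] [579.  127.1]
[ 246.9 -491.2  304.9] [866.7 317.1] [585.4  93.6]
[320, 0, 250] [563.9 281.1] [483.8 130. ]
[285, -260, 200] [686.8 300.5] [536.4 137.5]
[285, -260, 0] [626.3 306.4] [525.6 204.7]
n 0 [129. 132. 135. 138. 154.]Traceback (most recent call last):
  File "<stdin>", line 12, in <module>
    return _quantile_unchecked(
        a, q, axis, out, overwrite_input, method, keepdims, weights)
    return _ureduce(a,
                    func=_quantile_ureduce_func,
    ...<5 lines>...
                    overwrite_input=overwrite_input,
                    method=method)
    r = func(a, **kwargs)
    result = _quantile(arr,
                       quantiles=q,
    ...<2 lines>...
                       out=out,
                       weights=wgt)
    slices_having_nans = np.isnan(arr[-1, ...])
                                  ~~~^^^^^^^^^
IndexError: index -1 is out of bounds for axis 0 with size 0
```

```bash
python3 - <<'E'
from h import *
D=np.load("top0.npz");p,d=D["p"],D["d"]
crop(np.load("scene0.npz")["p"],480,0,640,240,2.4,"pics/grip.png")
h=cv2.cvtColor(p,cv2.COLOR_RGB2HSV)
roi=np.zeros((480,640),np.uint8);roi[160:232,335:475]=1
m=((h[...,2]>143)&(h[...,1]<50)&(roi>0)).astype(np.uint8)
P=pts("top",d);z=P[...,2]
ys,xs=np.nonzero(m);W=np.array([ray("top",u,v,50) for u,v in zip(xs,ys)])
a=np.array([566,122.]);b=np.array([537,406.]);L=np.linalg.norm(b-a);e=(b-a)/L;n=np.array([-e[1],e[0]])
t=(W[:,:2]-a)@e;q=(W[:,:2]-a)@n
for sg in(1,-1):
    k=(q*sg>25)&(q*sg<60)&(t>25)&(t<265)
    f=np.polyfit(t[k],q[k],1)
    for _ in range(5):
        r=q[k]-np.polyval(f,t[k]);kk=abs(r)<3;f=np.polyfit(t[k][kk],q[k][kk],1)
    print(sg,k.sum(),kk.sum(),f,np.std(r[kk]))
k=(abs(q)<30);print("end t",np.percentile(t[k],[5,50,95]),k.sum(), L,e)
# via depth: wall top points
k=(roi>0)&(z>43)&(z<56);X=P[k][:,:2];t=(X-a)@e;q=(X-a)@n
for sg in(1,-1):
    kk=(q*sg>30)&(q*sg<50)&(t>25)&(t<265);f=np.polyfit(t[kk],q[kk],1);print("depth",sg,kk.sum(),f,np.percentile(q[kk],[5,50,95]))
kk=(abs(q)<28);print(np.histogram(t[kk],bins=np.arange(-40,320,10)))
mk=((h[...,2]<70)&(roi>0)&(z>53)).astype(np.uint8)
k_,l,st,ce=cv2.connectedComponentsWithStats(mk)
for i in range(1,k_):
    if st[i,4]>8:print(st[i],ce[i],np.median(P[l==i],0),P[l==i][:,2].max(),ray("top",*ce[i],70))
E
```

```text
1 144 144 [ 0.  29.3] 1.152195941279584
-1 144 144 [  0.  -51.4] 1.1617370868090242
end t [ 28.1 277.5 280.1] 56 285.4767941532201 [-0.1  1. ]
depth 1 249 [ 0.  33.4] [31.9 36.4 41.2]
depth -1 270 [  0.  -47.8] [-48.9 -44.5 -39.9]
(array([ 0,  0,  0,  0,  0,  0,  0,  0,  0,  0,  0,  0,  0,  0, 29,  0,  0,
        0,  0,  0,  0,  0,  0,  0,  0,  0,  0,  0,  0,  0,  0, 37, 16,  0,
        0]), array([-40, -30, -20, -10,   0,  10,  20,  30,  40,  50,  60,  70,  80,
        90, 100, 110, 120, 130, 140, 150, 160, 170, 180, 190, 200, 210,
       220, 230, 240, 250, 260, 270, 280, 290, 300, 310]))
[414 166   7  12  39] [417.1 169.8] [605.2 229.6  66.4] 71.66572499428025 [602.7 230.3  70. ]
[418 202   8  10  55] [421.1 207.1] [512.7 224.5  67.5] 72.60470256843087 [512.9 224.8  70. ]
```

View pics/grip.png

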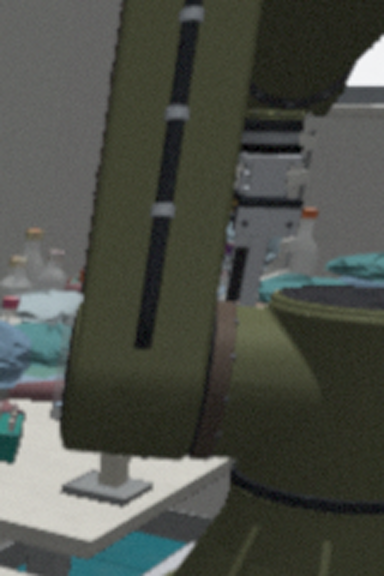

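```bash
python3 - <<'E'
from h import *
s,M=tool();p=s["eef_pos"]
for nm,hy,hz in(("A",37.5,88.5),("B",88.5,37.5)):
  for up in(97,200):
    c=[proj("scene",p+M@np.array([-up,a*hy,b*hz])) for a in(-1,1) for b in(-1,1)]
    c=np.array(c);print(nm,up,((c[:,0]-480)*2.4).round(), (c[:,1]*2.4).round())
a=np.array([566,122.]);b=np.array([537,406.]);e=(b-a)/np.linalg.norm(b-a);n=np.array([-e[1],e[0]]);print(e,n)
E
```

```text
A 97 [300. 272. 231. 210.] [236. 221. 234. 219.]
A 200 [319. 289. 248. 225.] [144. 137. 143. 137.]
B 97 [338. 324. 180. 173.] [233. 226. 228. 222.]
B 200 [358. 343. 195. 187.] [142. 140. 140. 138.]
[-0.1  1. ] [-1.  -0.1]
```

```bash
python3 - <<'E'
from h import *
D=np.load("top0.npz");p,d=D["p"],D["d"]
g=cv2.cvtColor(p,cv2.COLOR_RGB2GRAY).astype(float)
a=np.array([566,122.]);b=np.array([537,406.]);e=(b-a)/np.linalg.norm(b-a);n=np.array([-e[1],e[0]])
# sample brightness across lane in z=50 plane: profile peaks = wall tops
from scipy.ndimage import map_coordinates
def prof(T,Q,z):
    c=[proj("top",np.r_[a+t*e+q*n,z]) for t in T for q in Q]
    c=np.array(c);return map_coordinates(g,[c[:,1],c[:,0]],order=1).reshape(len(T),len(Q))
Q=np.arange(-70,60,.5);T=np.arange(20,270,5.)
F=prof(T,Q,50)
for lo,hi in((-65,-38),(15,45)):
    k=(Q>lo)&(Q<hi);q=Q[k]
    W=np.clip(F[:,k]-np.percentile(F[:,k],75,axis=1)[:,None],0,None);pk=(W*q).sum(1)/W.sum(1)
    ok=(abs(T-105)>20)&(abs(pk-np.median(pk))<6);f=np.polyfit(T[ok],pk[ok],1);r=pk[ok]-np.polyval(f,T[ok]);print("wall",f.round(4),r.std().round(2),ok.sum())
# end wall
T2=np.arange(255,300,.5);G=prof(T2,np.arange(-40,20,4.),50).mean(1);print("end",T2[G.argmax()])
T3=np.arange(80,130,2.);G=prof(T3,np.arange(-38,15,4.),58).mean(1);print("gate",list(zip(T3,G.round())))
E
```

```text
Traceback (most recent call last):
  File "h.py", line 9, in proj
    c=calibration(n);T=np.linalg.inv(c["world_from_camera"]);q=T[:3,:3]@np.asarray(P,float)+T[:3,3];q=c["K"]@q;return q[:2]/q[2]
ValueError: time passes only in moves, steps and waits
```

```bash
python3 - <<'E'
s=open('h.py').read().replace("from cell import manip,camera,calibration","from cell import manip,camera\nimport cell,functools\ncalibration=functools.lru_cache(None)(cell.calibration)")
open('h.py','w').write(s)
E
python3 - <<'E'
from h import *
D=np.load("top0.npz");p,d=D["p"],D["d"]
g=cv2.cvtColor(p,cv2.COLOR_RGB2GRAY).astype(float)
a=np.array([566,122.]);b=np.array([537,406.]);e=(b-a)/np.linalg.norm(b-a);n=np.array([-e[1],e[0]])
from scipy.ndimage import map_coordinates
def prof(T,Q,z):
    c=[proj("top",np.r_[a+t*e+q*n,z]) for t in T for q in Q]
    c=np.array(c);return map_coordinates(g,[c[:,1],c[:,0]],order=1).reshape(len(T),len(Q))
Q=np.arange(-70,60,.5);T=np.arange(20,270,5.)
F=prof(T,Q,50);fs=[]
for lo,hi in((-65,-38),(15,45)):
    k=(Q>lo)&(Q<hi);q=Q[k]
    W=np.clip(F[:,k]-np.percentile(F[:,k],75,axis=1)[:,None],0,None);pk=(W*q).sum(1)/W.sum(1)
    ok=(abs(T-105)>20)&(abs(pk-np.median(pk))<6);f=np.polyfit(T[ok],pk[ok],1);fs.append(f);r=pk[ok]-np.polyval(f,T[ok]);print("wall",f.round(4),r.std().round(2),ok.sum())
T2=np.arange(255,300,.5);G=prof(T2,np.arange(-40,20,4.),50).mean(1);te=T2[G.argmax()];print("end",te)
T3=np.arange(80,130,2.);G=prof(T3,np.arange(-38,15,4.),58).mean(1);print("gate",list(zip(T3.tolist(),G.round().tolist())))
f=(fs[0]+fs[1])/2
E_=e+f[0]*n;E_/=np.linalg.norm(E_);c=a+te*e+np.polyval(f,te)*n
O=c-172.5*E_
print("lane dir",E_.round(4).tolist(),np.degrees(np.arctan2(E_[1],E_[0])),"endwall ctr",c,"origin",O)
np.savez("lane.npz",O=O,E=E_)
# caps: circle at given heights
h=cv2.cvtColor(p,cv2.COLOR_RGB2HSV)
m=cv2.inRange(h,(95,70,25),(125,255,140))
for nm,(u,v),z in(("small",(328,219),103),("large",(376,252),141)):
    mm=np.zeros_like(m);mm[v-14:v+14,u-14:u+14]=m[v-14:v+14,u-14:u+14]
    cs,_=cv2.findContours(mm,0,1);cc=max(cs,key=cv2.contourArea);(cx,cy),r=cv2.minEnclosingCircle(cc)
    print(nm,(cx,cy),r,ray("top",cx,cy,z), "dia",2*r*1090/504)
Z=np.load("scene0.npz")["p"];h=cv2.cvtColor(Z,cv2.COLOR_RGB2HSV);m=cv2.inRange(h,(95,90,25),(125,255,140))[205:230,300:335]
x,y,w,hh=cv2.boundingRect(m);print("scene cap",x+300,y+205,w,hh,"centre ray z~92",ray("scene",x+300+w/2-.5,y+205+hh/2-.5,92))
E
```

```text
wall [  0.  -51.6] 0.24 41
wall [ 0.  29.4] 0.23 41
end 278.5
gate [(80.0, 114.0), (82.0, 114.0), (84.0, 114.0), (86.0, 114.0), (88.0, 114.0), (90.0, 114.0), (92.0, 114.0), (94.0, 114.0), (96.0, 114.0), (98.0, 114.0), (100.0, 113.0), (102.0, 112.0), (104.0, 112.0), (106.0, 108.0), (108.0, 91.0), (110.0, 69.0), (112.0, 55.0), (114.0, 54.0), (116.0, 65.0), (118.0, 84.0), (120.0, 101.0), (122.0, 110.0), (124.0, 113.0), (126.0, 113.0), (128.0, 113.0)]
lane dir [-0.1281, 0.9918] 97.36014692258117 endwall ctr [541.3 399.4] origin [563.4 228.4]
small (328.1190490722656, 219.1904754638672) 9.436753273010254 [478.7 440.1 103. ] dia 40.817702649131654
large (375.8614501953125, 251.66867065429688) 10.521846771240234 [397.8 339.9 141. ] dia 45.51116262163435
scene cap 307 212 19 14 centre ray z~92 [477.3 441.7  92. ]
```

The wall-top fits give an 81 mm spacing between wall centres (76 mm plus one 5 mm wall) and a 168 mm gate-to-end distance, both matching the given sizes. The lane origin is at about (563, 228) and its direction is 97.4°. Both views put the small bottle at (478, 440.5). The gripper's 177 mm side lies along the jaws, so I'll turn the jaws tangential before passing the post.

Call:
jog_arm(
  turn=[
    [-10,0,0],
    [-10,0,0],
    [-10,0,0],
    [-10,0,0],
    [-10,0,0],
    [-10,0,0],
    [-10,0,0],
    [-10,0,0],
  ],
  dp=[
    [-0.5,0,0],
    [-0.5,0,0],
    [-0.5,0,0],
    [-0.5,0,0],
    [-0.5,0,0],
    [-0.5,0,0],
    [-0.5,0,0],
    [-0.5,0,0],
  ],
  gripper=[0,0,0,0,0,0,0,0],
)

```text
clock: 1.1
eef_pos: [246.5, -490.1, 242.9]
eef_rot: [1.627, 1.563, 1.963]
wrist_force: [0.1, 0.3, -0.0]
finger_gap: 93.7
```

```bash
cat > st.py <<'E'
from h import *
s,M=tool();p=s["eef_pos"];print("t %.2f"%s["clock"],p,"r %.0f th %.1f"%(np.hypot(p[0],p[1]),np.degrees(np.arctan2(p[1],p[0]))),"jaw %.2f"%np.degrees(np.arctan2(M[1,2],M[0,2])),"xdown",M[:,0].round(4).tolist(),"j",s["joints"].round(2).tolist(),"F",s["wrist_force"],"gap %.1f"%s["finger_gap"])
import sys
a=[float(v) for v in sys.argv[1:]]
if len(a)>=3:
    print("dp total cm for target",(M.T@(np.array(a[:3])-p)/10).round(2))
if len(a)==4:print("turn x total",-(a[3]-np.degrees(np.arctan2(M[1,2],M[0,2]))))
E
python3 st.py
```

```text
t 1.10 [ 246.5 -490.1  242.9] r 549 th -63.3 jaw 19.23 xdown [-0.003, 0.0072, -1.0] j [-1.17, 0.28, 1.47, 0.0, 1.41, -1.51] F [ 0.1  0.3 -0. ] gap 93.7
```

Call:
jog_arm(
  turn=[
    [-7.5,0,0],
    [0,0,0],
    [0,0,0],
    [0,0,0],
    [0,0,0],
  ],
  dp=[
    [0,0,0],
    [0,6,0],
    [0,6,0],
    [0,6,0],
    [0,3,0],
  ],
  gripper=[0,0,0,0,0],
)

```text
clock: 1.72
eef_pos: [148.3, -298.2, 241.4]
eef_rot: [1.491, 1.557, 1.965]
wrist_force: [0.8, -0.4, 0.9]
finger_gap: 94.2
```

```bash
python3 st.py
```

```text
t 1.73 [ 148.3 -298.2  241.4] r 333 th -63.6 jaw 27.18 xdown [-0.0054, 0.0129, -0.9999] j [-1.22, -0.23, 1.99, -0.0, 1.4, -1.69] F [ 0.8 -0.4  0.9] gap 94.2
```

Call:
jog_arm(
  turn=[
    [0,0,0],
    [-10,0,0],
  ],
  dp=[
    [0,2.6,0],
    [0,0.6,5.3],
  ],
  gripper=[0,0],
)

```text
clock: 1.98
eef_pos: [178.6, -244.4, 241.9]
eef_rot: [1.33, 1.558, 1.974]
wrist_force: [0.4, -0.9, 0.3]
finger_gap: 94.2
```

```bash
python3 st.py
```

```text
t 1.98 [ 178.6 -244.4  241.9] r 303 th -53.8 jaw 36.91 xdown [-0.0049, 0.0115, -0.9999] j [-1.06, -0.31, 2.05, 0.0, 1.42, -1.71] F [ 0.4 -0.9  0.3] gap 94.2
```

Call:
jog_arm(
  turn=[
    [-10,0,0],
    [-10,0,0],
    [-10,0,0],
  ],
  dp=[
    [0,0.5,5.3],
    [0,0.5,5.3],
    [0,0.5,5.3],
  ],
  gripper=[0,0,0],
)

```text
clock: 2.35
eef_pos: [276.6, -115.4, 242.9]
eef_rot: [0.751, 1.559, 1.932]
wrist_force: [0.4, 0.0, 0.4]
finger_gap: 93.9
```

```bash
python3 st.py
```

```text
t 2.35 [ 276.6 -115.4  242.9] r 300 th -22.7 jaw 67.66 xdown [-0.0041, 0.0109, -0.9999] j [-0.52, -0.33, 2.05, 0.01, 1.43, -1.71] F [0.4 0.  0.4] gap 93.9
```

Call:
jog_arm(
  turn=[
    [-10,0,0],
    [-10,0,0],
    [-9,0,0],
  ],
  dp=[
    [0,0.4,5.3],
    [0,0.3,5.4],
    [0,0.2,5.5],
  ],
  gripper=[0,0,0],
)

```text
clock: 2.72
eef_pos: [301.2, 48.9, 244.4]
eef_rot: [0.219, 1.559, 1.923]
wrist_force: [1.2, -0.6, 0.2]
finger_gap: 94.1
```

```bash
python3 st.py 478.2 440.5 240 97.36
```

```text
t 2.73 [301.2  48.9 244.4] r 305 th 9.2 jaw 97.64 xdown [-0.004, 0.011, -0.9999] j [0.03, -0.32, 2.04, 0.01, 1.42, -1.68] F [ 1.2 -0.6  0.2] gap 94.1
dp total cm for target [  0.8 -22.8  36.5]
turn x total 0.2801652809885411
```

Call:
jog_arm(
  turn=[
    [0,0,0],
    [0,0,0],
    [0,0,0],
    [0,0,0],
    [0,0,0],
    [0,0,0],
    [0,0,0],
    [0,0,0],
  ],
  dp=[
    [0,-2.9,4.6],
    [0,-2.9,4.6],
    [0,-2.9,4.6],
    [0,-2.9,4.6],
    [0,-2.9,4.6],
    [0,-2.9,4.6],
    [0,-2.9,4.6],
    [0,-2.0,3.5],
  ],
  gripper=[0,0,0,0,0,0,0,0],
)

```text
clock: 3.72
eef_pos: [474.5, 448.8, 246.4]
eef_rot: [0.204, 1.561, 1.915]
wrist_force: [-0.3, 0.2, -0.0]
finger_gap: 93.7
```

```bash
cat >> st.py <<'E'
C=R.from_euler("z",97.36,degrees=True).as_matrix()@np.array([[0,-0.,1],[0,1,0],[-1,0,0]])
z=np.array([np.cos(np.radians(97.36)),np.sin(np.radians(97.36)),0]);x=np.array([0,0,-1.]);C=np.column_stack([x,np.cross(z,x),z])
print("rotvec to lane pose deg",np.degrees(R.from_matrix(M.T@C).as_rotvec()).round(2))
E
python3 st.py 478.2 440.5 150 97.36
```

```text
t 3.73 [474.5 448.8 246.4] r 653 th 43.4 jaw 98.05 xdown [-0.0034, 0.0095, -0.9999] j [0.7, 0.51, 1.13, 0.01, 1.49, -1.01] F [-0.3  0.2 -0. ] gap 93.7
dp total cm for target [ 9.6 -0.3 -1. ]
turn x total 0.6892631536807983
rotvec to lane pose deg [ 0.7  0.6 -0.1]
```

Call:
jog_arm(
  turn=[
    [0.7,0.6,-0.1],
    [0,0,0],
    [0,0,0],
  ],
  dp=[
    [0,-0.3,-1.0],
    [5,0,0],
    [5,0,0],
  ],
  gripper=[0,0,0],
)

```text
clock: 4.1
eef_pos: [480.0, 440.2, 145.1]
eef_rot: [-1.452, 1.568, 0.248]
wrist_force: [0.5, -0.1, 0.0]
finger_gap: 93.8
```

```bash
python3 st.py 478.2 440.5 73 97.36; python3 - <<'E'
from h import *
p,d=camera("top");crop(p,270,160,430,280,5,"pics/t1.png");ps,_=camera("scene");crop(ps,240,120,440,270,4,"pics/s1.png")
E
```

```text
t 4.10 [480.  440.2 145.1] r 651 th 42.5 jaw 97.39 xdown [0.0027, 0.0007, -1.0] j [0.69, 0.57, 1.27, -0.0, 1.29, -1.01] F [ 0.5 -0.1  0. ] gap 93.8
dp total cm for target [7.2 0.2 0.1]
turn x total 0.03242043074286016
rotvec to lane pose deg [0.  0.  0.2]
```

View pics/s1.png

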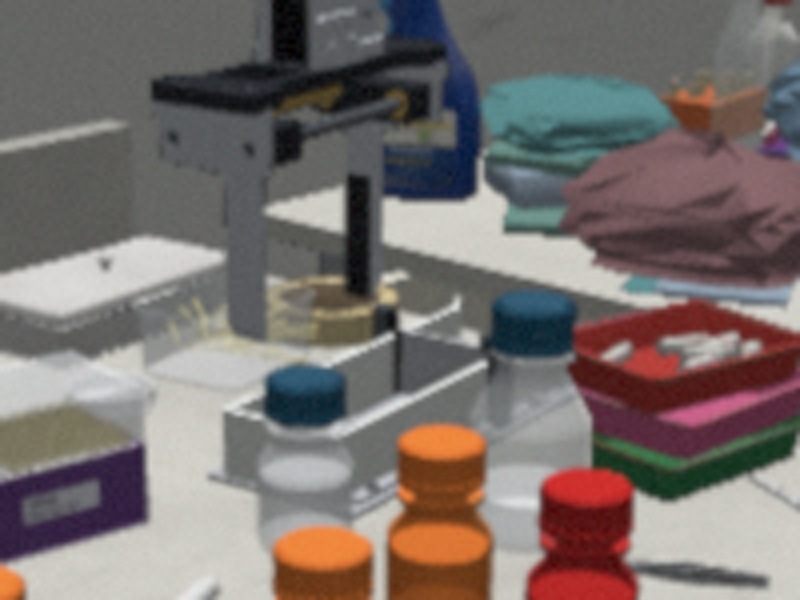

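View pics/t1.png

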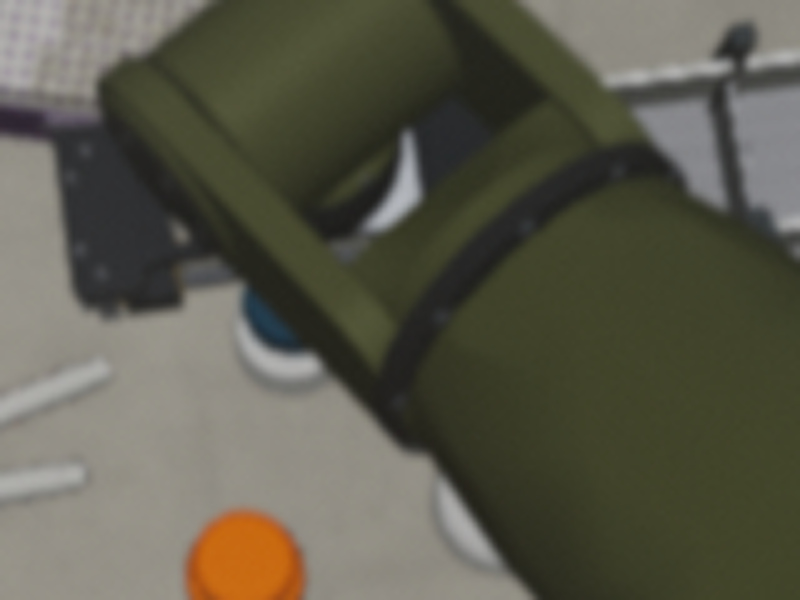

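In the scene view the open fingers are at crop (250,335) and (365,290), either side of the cap at (305,395) and above it, so they're centred. I'll lower and grip.

Call:
jog_arm(
  turn=[
    [0,0,0.2],
    [0,0,0],
    [0,0,0],
  ],
  dp=[
    [3,0.2,0.1],
    [3,0,0],
    [1.2,0,0],
  ],
  gripper=[0,0,0],
)

```text
clock: 4.58
eef_pos: [478.2, 439.3, 75.3]
eef_rot: [1.956, 1.569, -2.629]
wrist_force: [0.3, 0.2, 0.1]
finger_gap: 94.1
```

```bash
python3 st.py 478.2 440.5 73 97.36
```

```text
t 4.58 [478.2 439.3  75.3] r 649 th 42.6 jaw 97.30 xdown [-0.0019, -0.001, -1.0] j [0.69, 0.64, 1.34, 0.0, 1.17, -1.01] F [0.3 0.2 0.1] gap 94.1
dp total cm for target [ 0.2 -0.   0.1]
turn x total -0.05995190512807369
rotvec to lane pose deg [-0.1 -0.1 -0.1]
```

Call:
jog_arm(
  turn=[
    [0,0,0],
    [0,0,0],
    [0,0,0],
    [0,0,0],
    [0,0,0],
    [0,0,0],
  ],
  dp=[
    [0.1,0,0.1],
    [0,0,0],
    [0,0,0],
    [0,0,0],
    [0,0,0],
    [0,0,0],
  ],
  gripper=[0.42,0.42,0.42,0.6,0.6,0.6],
  grip_force=15,
)

```text
clock: 5.32
eef_pos: [479.6, 441.2, 79.7]
eef_rot: [-0.953, 1.567, 0.745]
wrist_force: [-0.2, -0.6, -0.6]
finger_gap: 46.1
```

```bash
python3 st.py
```

```text
t 5.33 [479.6 441.2  79.7] r 652 th 42.6 jaw 97.29 xdown [0.0026, 0.0024, -1.0] j [0.69, 0.64, 1.33, 0.0, 1.17, -1.01] F [-0.2 -0.6 -0.6] gap 46.1
rotvec to lane pose deg [-0.1  0.1  0.2]
```

Call:
jog_arm(
  turn=[
    [0,0,0],
    [0,0,0],
    [0,0,0],
    [0,0,0],
    [0,0,0],
  ],
  dp=[
    [-2,0,0],
    [-4,0,0],
    [-4,0,0],
    [-4,0,0],
    [-3,0,0],
  ],
  gripper=[0.6,0.6,0.6,0.6,0.6],
  grip_force=15,
)

```text
clock: 5.95
eef_pos: [478.3, 440.1, 258.1]
eef_rot: [-0.846, 1.569, 0.852]
wrist_force: [-0.0, -0.8, -1.4]
finger_gap: 46.2
```

```bash
python3 st.py; python3 - <<'E'
from h import *
ps,_=camera("scene");crop(ps,220,60,420,280,2.7,"pics/s2.png");cv2.imwrite("pics/s2f.png",ps[:,:,::-1])
s,_=tool();print(s["eef_pos"],s["wrist_force"])
E
```

```text
t 5.95 [478.3 440.1 258.1] r 650 th 42.6 jaw 97.29 xdown [0.0011, 0.0012, -1.0] j [0.69, 0.5, 1.12, 0.0, 1.52, -1.01] F [-0.  -0.8 -1.4] gap 46.2
rotvec to lane pose deg [-0.1  0.1  0.1]
[478.9 440.6 262.6] [0.4 0.2 3.4]
```

View pics/s2.png

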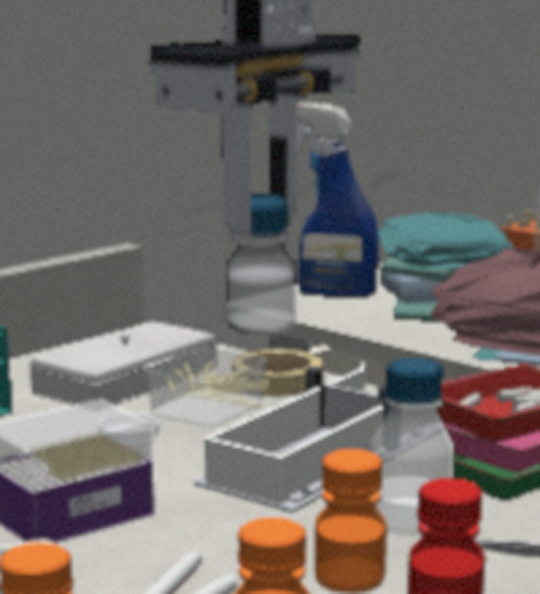

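```bash
python3 - <<'E'
from h import *
s,_=tool();p=s["eef_pos"];print(p)
pic=cv2.imread("pics/s2f.png")[:,:,::-1];h=cv2.cvtColor(pic,cv2.COLOR_RGB2HSV);m=cv2.inRange(h,(95,70,25),(125,255,200));m[:,:300]=0;m[:,335:]=0;m[:120]=0;m[160:]=0
k,l,st,ce=cv2.connectedComponentsWithStats(m)
print([ (a.tolist(),b) for a,b in zip(st,ce) if a[4]>40])
for dz in(20,25,30,35):
    t=[proj("scene",p+[r*np.cos(a),r*np.sin(a),dz]) for a in np.linspace(0,6.28,40) for r in(23,)]
    b=[proj("scene",p+[23*np.cos(a),23*np.sin(a),dz-22]) for a in np.linspace(0,6.28,40)]
    u=[proj("scene",p+[28*np.cos(a),28*np.sin(a),dz-103]) for a in np.linspace(0,6.28,40)]
    t,b,u=map(np.array,(t,b,u));print(dz,"cap rows",t[:,1].min(),b[:,1].max(),"cols",t[:,0].min(),t[:,0].max(),"underside rows",u[:,1].min(),u[:,1].max())
crop(pic,295,120,345,190,8,"pics/s2z.png")
E
```

```text
[478.9 440.6 262.6]
[([0, 0, 640, 480, 306960], array([319.5, 239.6])), ([313, 131, 14, 16, 202], array([319.2, 138.7]))]
20 cap rows 130.2448181599449 144.9452030623525 cols 304.50710984395016 326.5346536418275 underside rows 176.69458298359027 183.6233130909039
25 cap rows 127.87469736791212 142.52436949024886 cols 304.47850654675665 326.54547416541203 underside rows 174.49473920181939 181.32964958764686
30 cap rows 125.49625241314934 140.09475576381968 cols 304.44980067343323 326.55633348353996 underside rows 172.28746974015488 179.02786978236713
35 cap rows 123.1094393652502 137.65631402899143 cols 304.42099167120625 326.5672318052196 underside rows 170.07273693641486 176.71793051848428
```

View pics/s2z.png

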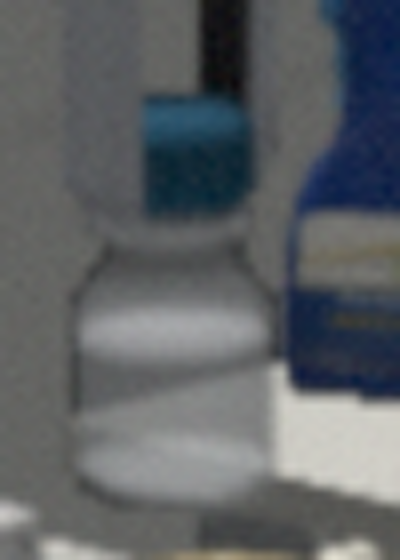

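```bash
python3 st.py 466 130 250 97.36
```

```text
t 6.00 [478.9 440.6 262.6] r 651 th 42.6 jaw 97.29 xdown [0.0053, 0.0047, -1.0] j [0.69, 0.5, 1.12, 0.0, 1.52, -1.01] F [0.4 0.2 3.4] gap 46.3
dp total cm for target [  1.1   5.2 -30.6]
turn x total -0.07241230283443656
rotvec to lane pose deg [-0.1  0.2  0.3]
```

Call:
jog_arm(
  turn=[
    [0,0.2,0.3],
    [0,0,0],
    [0,0,0],
    [0,0,0],
    [0,0,0],
    [0,0,0],
    [0,0,0],
    [0,0,0],
  ],
  dp=[
    [0,0.6,-2],
    [0,0.6,-4],
    [0,0.6,-4.2],
    [0,0.7,-4.2],
    [0,0.7,-4.2],
    [0,0.7,-4.2],
    [0,0.7,-4],
    [0,0.6,-3],
  ],
  gripper=[0.6,0.6,0.6,0.6,0.6,0.6,0.6,0.6],
)

```text
clock: 7.0
eef_pos: [463.2, 130.6, 268.1]
eef_rot: [-1.225, 1.562, 0.476]
wrist_force: [1.1, -0.0, -1.0]
finger_gap: 46.1
```

```bash
python3 st.py 576 135 200 97.36
```

```text
t 7.00 [463.2 130.6 268.1] r 481 th 15.7 jaw 97.47 xdown [0.0075, 0.0039, -1.0] j [0.2, 0.1, 1.62, 0.0, 1.42, -1.5] F [ 1.1 -0.  -1. ] gap 46.1
dp total cm for target [  6.9 -11.2  -1.1]
turn x total 0.10958680532817766
rotvec to lane pose deg [0.1 0.2 0.5]
```

Call:
jog_arm(
  turn=[
    [0.1,0.2,0.5],
    [0,0,0],
    [0,0,0],
    [0,0,0],
  ],
  dp=[
    [0.6,-3.2,0],
    [1.5,-3.4,-0.3],
    [2.2,-3.4,-0.3],
    [2,-1.4,0],
  ],
  gripper=[0.6,0.6,0.6,0.6],
)

```text
clock: 7.5
eef_pos: [580.4, 136.9, 209.6]
eef_rot: [-1.623, 1.564, 0.073]
wrist_force: [0.4, 0.2, -0.6]
finger_gap: 46.1
```

```bash
python3 st.py 573.2 153 120 97.36
```

```text
t 7.50 [580.4 136.9 209.6] r 596 th 13.3 jaw 97.18 xdown [0.0071, 0.0005, -1.0] j [0.17, 0.4, 1.38, -0.0, 1.36, -1.53] F [ 0.4  0.2 -0.6] gap 46.1
dp total cm for target [8.9 0.6 1.7]
turn x total -0.17921869800051127
rotvec to lane pose deg [-0.2 -0.   0.4]
```

Call:
jog_arm(
  turn=[
    [-0.2,0,0.4],
    [0,0,0],
    [0,0,0],
    [0,0,0],
  ],
  dp=[
    [2,0.5,1.5],
    [3,0,0],
    [1.5,0,0],
    [0,0,0],
  ],
  gripper=[0.6,0.6,0.6,0.6],
)

```text
clock: 8.0
eef_pos: [571.8, 153.0, 142.5]
eef_rot: [1.705, 1.569, -2.878]
wrist_force: [-0.6, 0.2, -0.9]
finger_gap: 46.0
```

```bash
python3 st.py 573.2 153 90 97.36; python3 - <<'E'
from h import *
p,d=camera("top");crop(p,340,140,500,260,5,"pics/t3.png");ps,_=camera("scene");crop(ps,290,120,450,240,5,"pics/s3.png")
E
```

```text
t 8.00 [571.8 153.  142.5] r 592 th 15.0 jaw 97.43 xdown [-0.0014, -0.0004, -1.0] j [0.2, 0.45, 1.47, -0.0, 1.23, -1.5] F [-0.6  0.2 -0.9] gap 46.0
dp total cm for target [ 5.2 -0.1 -0. ]
turn x total 0.07440386373291119
rotvec to lane pose deg [ 0.1 -0.  -0.1]
```

View pics/s3.png

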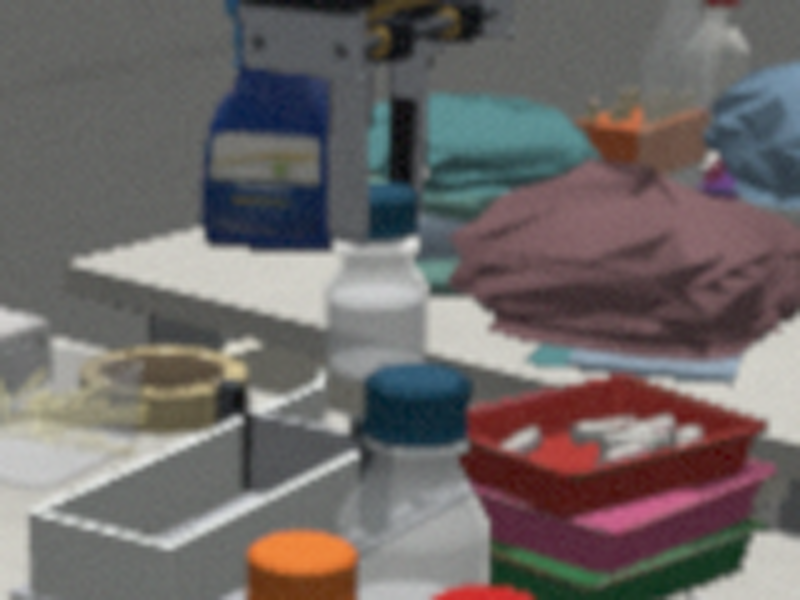

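View pics/t3.png

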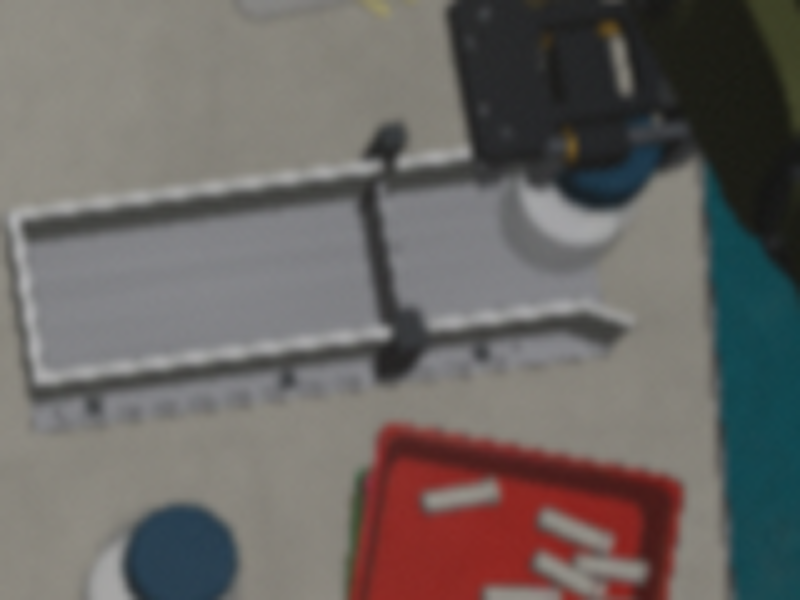

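```bash
python3 - <<'E'
from h import *
s,_=tool();p=s["eef_pos"];print(p)
for dz in(-80,-83):
    u=np.array([proj("top",p+[28*np.cos(a),28*np.sin(a),dz]) for a in np.linspace(0,6.28,60)])
    print(dz,"crop left col %.0f bottom row %.0f"%((u[:,0].min()-340)*5,(u[:,1].max()-140)*5))
for lx in(-76,):
    L=np.load("lane.npz");e=L["E"];n=np.array([-e[1],e[0]])
    print(L["O"]+lx*e, "lane xy of tcp",(p[:2]-L["O"])@e,(p[:2]-L["O"])@n)
E
```

```text
[572.5 153.  143.8]
-80 crop left col 491 bottom row 271
-83 crop left col 490 bottom row 273
[573.2 153. ] lane xy of tcp -75.87878139865708 0.6442896658402173
```

The bottle hangs upright over the mouth, and its underside edge is at crop row 270 against 271 predicted, so it's centred in the lane. I'll lower it to the floor.

Call:
jog_arm(
  turn=[
    [0,0,0],
    [0,0,0],
    [0,0,0],
    [0,0,0],
  ],
  dp=[
    [2,0,0],
    [2,0,0],
    [0.8,0,0],
    [0.2,0,0],
  ],
  gripper=[0.6,0.6,0.6,0.6],
)

```text
clock: 8.6
eef_pos: [574.9, 153.5, 98.1]
eef_rot: [-1.51, 1.562, 0.191]
wrist_force: [0.3, -0.2, -1.0]
finger_gap: 45.9
```

```bash
python3 st.py 573.2 153 85 97.36
```

```text
t 8.60 [574.9 153.5  98.1] r 595 th 15.0 jaw 97.41 xdown [0.0089, 0.0017, -1.0] j [0.2, 0.5, 1.51, -0.0, 1.13, -1.5] F [ 0.3 -0.2 -1. ] gap 45.9
dp total cm for target [ 1.3  0.2 -0. ]
turn x total 0.05089383957529492
rotvec to lane pose deg [0.1 0.  0.5]
```

Call:
jog_arm(
  turn=[
    [0,0,0.5],
    [0,0,0],
    [0,0,0],
  ],
  dp=[
    [0.5,0.2,0],
    [0.4,0,0],
    [0.3,0,0],
  ],
  gripper=[0.6,0.6,0.6],
)

```text
clock: 8.98
eef_pos: [573.6, 153.4, 87.3]
eef_rot: [-1.239, 1.568, 0.461]
wrist_force: [0.1, 0.5, -1.7]
finger_gap: 46.5
```

```bash
python3 st.py 573.2 153 85 97.36
```

```text
t 8.97 [573.6 153.4  87.3] r 594 th 15.0 jaw 97.41 xdown [0.0022, 0.0011, -1.0] j [0.2, 0.51, 1.51, 0.0, 1.11, -1.5] F [ 0.1  0.5 -1.7] gap 46.5
dp total cm for target [ 0.2  0.1 -0. ]
turn x total 0.04606305256007204
rotvec to lane pose deg [0.1 0.1 0.1]
```

Call:
jog_arm(
  turn=[
    [0,0,0],
    [0,0,0],
  ],
  dp=[
    [0.2,0,0],
    [0.2,0,0],
  ],
  gripper=[0.6,0.6],
)

```text
clock: 9.22
eef_pos: [574.5, 153.3, 84.5]
eef_rot: [-1.511, 1.566, 0.189]
wrist_force: [-3.2, -4.5, 20.1]
finger_gap: 46.0
```

```bash
python3 st.py 573.2 153 85 97.36
```

```text
t 9.22 [574.5 153.3  84.5] r 595 th 14.9 jaw 97.41 xdown [0.0046, 0.0009, -1.0] j [0.2, 0.52, 1.51, -0.0, 1.11, -1.5] F [-3.2 -4.5 20.1] gap 46.0
dp total cm for target [-0.1  0.1 -0. ]
turn x total 0.04843831110257213
rotvec to lane pose deg [0.1 0.  0.3]
```

Contact came at TCP z 84.5, as predicted for the 5 mm floor. I'll release it to stand in the mouth and look.

Call:
jog_arm(
  turn=[
    [0,0,0.2],
    [0,0,0],
    [0,0,0],
    [0,0,0],
  ],
  dp=[
    [-0.1,0,0],
    [0,0,0],
    [0,0,0],
    [0,0,0],
  ],
  gripper=[0.6,0.3,0.3,0.3],
)

```text
clock: 9.72
eef_pos: [574.7, 153.3, 85.9]
eef_rot: [-1.37, 1.569, 0.33]
wrist_force: [0.2, -0.1, -0.6]
finger_gap: 65.7
```

```bash
python3 st.py 573.2 153 85 97.36; python3 - <<'E'
from h import *
p,d=camera("top");crop(p,340,140,500,260,5,"pics/t4.png");ps,_=camera("scene");crop(ps,290,120,450,240,5,"pics/s4.png")
E
```

```text
t 9.72 [574.7 153.3  85.9] r 595 th 14.9 jaw 97.40 xdown [0.0019, 0.0007, -1.0] j [0.2, 0.52, 1.51, 0.0, 1.11, -1.5] F [ 0.2 -0.1 -0.6] gap 65.7
dp total cm for target [ 0.1  0.1 -0. ]
turn x total 0.04484043593072329
rotvec to lane pose deg [0.  0.  0.1]
```

View pics/s4.png

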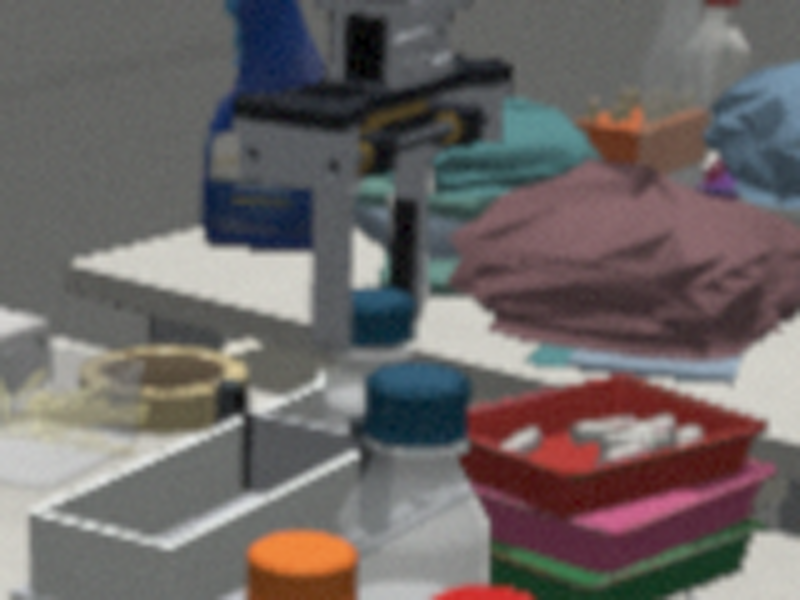

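View pics/t4.png

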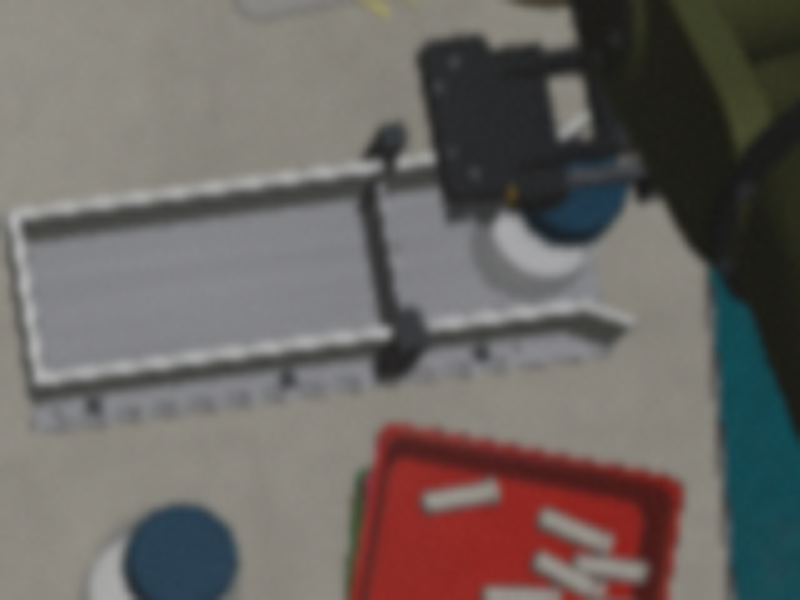

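The small bottle stands upright in the mouth: its cap is at (575,205) in the top crop, free of both walls, and the gate is shut. I'll re-grip lightly and slide it.

Call:
jog_arm(
  turn=[
    [0,0,0.1],
    [0,0,0],
    [0,0,0],
  ],
  dp=[
    [0.05,0,0],
    [0.05,0,0],
    [0,0,0],
  ],
  gripper=[0.6,0.6,0.6],
  grip_force=10,
)

```text
clock: 10.2
eef_pos: [574.7, 153.3, 84.7]
eef_rot: [0.203, 1.57, 1.903]
wrist_force: [0.2, -0.2, -0.3]
finger_gap: 46.1
```

Call:
jog_arm(
  turn=[
    [0,0,0],
    [0,0,0],
  ],
  dp=[
    [0.05,0.1,0.8],
    [0.05,0.1,1.2],
  ],
  gripper=[0.6,0.6],
)

```text
clock: 10.45
eef_pos: [570.8, 172.8, 84.7]
eef_rot: [-1.898, 1.569, -0.199]
wrist_force: [1.4, -4.0, 5.2]
finger_gap: 46.3
```

```bash
cat >> st.py <<'E'
L=np.load("lane.npz");e=L["E"];n=np.array([-e[1],e[0]]);print("LANE x %.1f y %.1f"%((p[:2]-L["O"])@e,(p[:2]-L["O"])@n))
E
python3 st.py
```

```text
t 10.45 [570.8 172.8  84.7] r 596 th 16.8 jaw 97.34 xdown [0.0022, -0.0004, -1.0] j [0.23, 0.52, 1.51, -0.0, 1.11, -1.47] F [ 1.4 -4.   5.2] gap 46.3
rotvec to lane pose deg [-0.  -0.   0.1]
LANE x -56.0 y -0.2
```

Call:
jog_arm(
  turn=[
    [0,0,0],
    [0,0,0],
    [0,0,0],
    [0,0,0],
  ],
  dp=[
    [0,0,1.5],
    [0,0,1.5],
    [0,0,1.5],
    [0,0,1.5],
  ],
  gripper=[0.6,0.6,0.6,0.6],
)

```text
clock: 10.95
eef_pos: [562.5, 236.5, 84.7]
eef_rot: [-2.16, 1.568, -0.46]
wrist_force: [0.4, -3.8, 3.1]
finger_gap: 46.2
```

```bash
python3 st.py
```

```text
t 10.95 [562.5 236.5  84.7] r 610 th 22.8 jaw 97.39 xdown [0.0025, -0.0013, -1.0] j [0.34, 0.55, 1.46, -0.0, 1.13, -1.36] F [ 0.4 -3.8  3.1] gap 46.2
rotvec to lane pose deg [ 0.  -0.1  0.1]
LANE x 8.2 y -0.1
```

Call:
jog_arm(
  turn=[
    [0,0,0],
    [0,0,0],
    [0,0,0],
    [0,0,0],
    [0,0,0],
  ],
  dp=[
    [0,0,1.5],
    [0,0,1.5],
    [0,0,1.5],
    [0,0,1.5],
    [0,0,1.5],
  ],
  gripper=[0.6,0.6,0.6,0.6,0.6],
)

```text
clock: 11.58
eef_pos: [552.0, 316.7, 84.7]
eef_rot: [-1.947, 1.568, -0.247]
wrist_force: [1.0, -2.9, 3.4]
finger_gap: 45.8
```

```bash
python3 st.py
```

```text
t 11.57 [552.  316.7  84.7] r 636 th 29.8 jaw 97.40 xdown [0.0027, -0.0007, -1.0] j [0.46, 0.6, 1.38, -0.0, 1.16, -1.24] F [ 1.  -2.9  3.4] gap 45.8
rotvec to lane pose deg [ 0.  -0.1  0.1]
LANE x 89.1 y 0.0
```

Call:
jog_arm(
  turn=[
    [0,0,0],
    [0,0,0],
    [0,0,0],
    [0,0,0],
    [0,0,0],
  ],
  dp=[
    [0,0,1.5],
    [0,0,1.0],
    [0,0,0.5],
    [0,0,0],
    [0,0,0],
  ],
  gripper=[0.6,0.6,0.6,0.6,0.6],
)

```text
clock: 12.2
eef_pos: [547.5, 349.5, 84.7]
eef_rot: [-1.739, 1.569, -0.038]
wrist_force: [-0.1, -2.0, 3.4]
finger_gap: 46.6
```

```bash
python3 st.py;  python3 - <<'E'
from h import *
p,d=camera("top");crop(p,310,140,470,260,5,"pics/t5.png");ps,_=camera("scene");crop(ps,270,120,430,240,5,"pics/s5.png")
E
```

```text
t 12.20 [547.5 349.5  84.7] r 649 th 32.6 jaw 97.44 xdown [0.0022, -0.0001, -1.0] j [0.51, 0.63, 1.33, -0.0, 1.18, -1.19] F [-0.1 -2.   3.4] gap 46.6
rotvec to lane pose deg [ 0.1 -0.   0.1]
LANE x 122.2 y 0.3
```

View pics/s5.png

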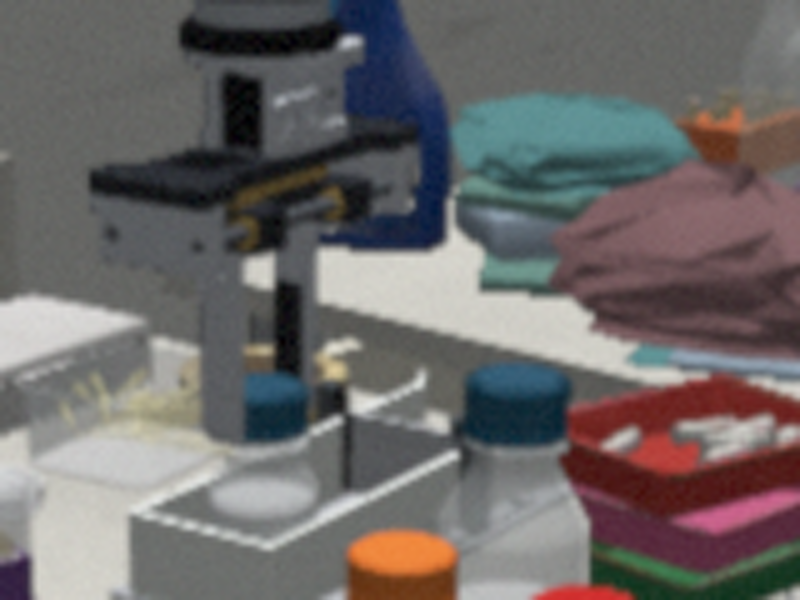

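View pics/t5.png

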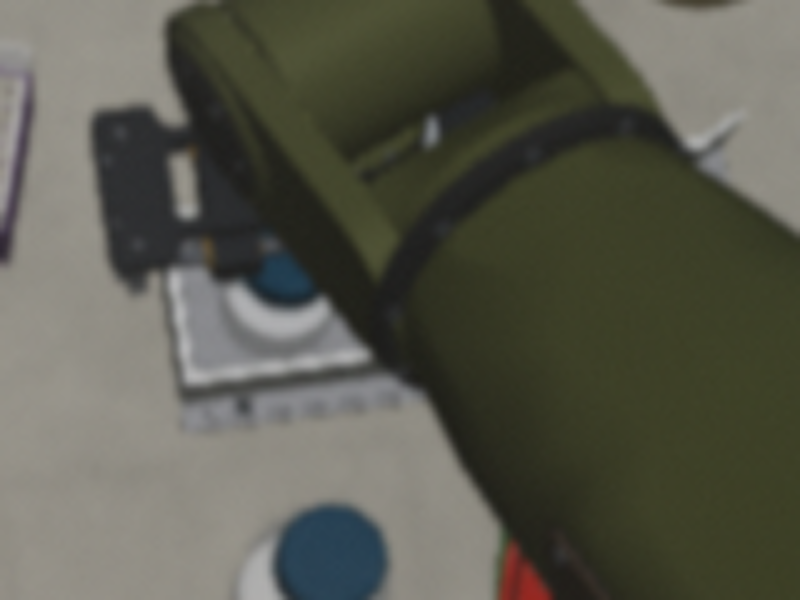

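The bottle stands upright in the bay at lane x of about +122. I'll release it, rise straight up and retreat to check the gate.

Call:
jog_arm(
  turn=[
    [0,0,0],
    [0,0,0],
    [0,0,0],
  ],
  dp=[
    [0,0,0],
    [0,0,0],
    [0,0,0],
  ],
  gripper=[0.2,0.2,0.2],
)

```text
clock: 12.68
eef_pos: [547.0, 349.0, 83.7]
eef_rot: [-2.668, 1.57, -0.968]
wrist_force: [-0.1, 0.4, 0.5]
finger_gap: 72.7
```

Call:
jog_arm(
  turn=[
    [0,0,0],
    [0,0,0],
    [0,0,0],
    [0,0,0],
    [0,0,0],
  ],
  dp=[
    [-1,0,0],
    [-2,0,0],
    [-4,0,0],
    [-5,0,0],
    [-5,0,0],
  ],
  gripper=[0.2,0.2,0.2,0.2,0.2],
)

```text
clock: 13.3
eef_pos: [545.7, 348.4, 257.2]
eef_rot: [2.067, 1.565, -2.517]
wrist_force: [0.8, 0.3, -0.3]
finger_gap: 74.8
```

```bash
python3 st.py
```

```text
t 13.30 [545.7 348.4 257.2] r 647 th 32.6 jaw 97.40 xdown [-0.0051, -0.0037, -1.0] j [0.51, 0.5, 1.13, -0.0, 1.52, -1.19] F [ 0.8  0.3 -0.3] gap 74.8
rotvec to lane pose deg [ 0.  -0.2 -0.3]
LANE x 121.3 y 2.2
```

Call:
jog_arm(
  turn=[
    [0,0,0],
    [0,0,0],
    [0,0,0],
    [0,0,0],
    [0,0,0],
    [0,0,0],
    [0,0,0],
    [0,0,0],
  ],
  dp=[
    [0,2,-3],
    [0,3,-4],
    [0,3,-4],
    [0,3,-4],
    [0,3,-4],
    [0,3,-4],
    [0,3,-3],
    [0,0,0],
  ],
  gripper=[0.2,0.2,0.2,0.2,0.2,0.2,0.2,0.2],
)

```text
clock: 14.3
eef_pos: [376.2, 57.5, 266.9]
eef_rot: [-1.573, 1.56, 0.128]
wrist_force: [0.5, -0.4, 0.4]
finger_gap: 75.1
```

```bash
python3 st.py;  python3 - <<'E'
from h import *
p,d=camera("top");np.savez("top9.npz",p=p,d=d);crop(p,310,150,480,280,4,"pics/t6.png");ps,_=camera("scene");crop(ps,260,150,420,270,5,"pics/s6.png");cv2.imwrite("pics/t6f.png",p[:,:,::-1])
h=cv2.cvtColor(p,cv2.COLOR_RGB2HSV);m=cv2.inRange(h,(95,70,25),(125,255,140));k,l,st,ce=cv2.connectedComponentsWithStats(m)
P=pts("top",d)
for i in range(1,k):
    if st[i,4]>100 and 300<ce[i][0]<480:print(st[i],ce[i],np.median(P[l==i],0),ray("top",*ce[i],108),ray("top",*ce[i],141))
E
```

```text
t 14.30 [376.2  57.5 266.9] r 381 th 8.7 jaw 97.45 xdown [0.0111, 0.0014, -0.9999] j [0.05, -0.15, 1.86, 0.0, 1.42, -1.65] F [ 0.5 -0.4  0.4] gap 75.1
rotvec to lane pose deg [ 0.1 -0.   0.6]
LANE x -145.4 y 207.6
[359 181  19  19 293] [368.1 190. ] [544.1 349.6 108.1] [543.8 349.6 108. ] [534.1 352.8 141. ]
[366 242  21  21 346] [375.7 251.6] [397.4 340.1 141.1] [403.4 336.5 108. ] [397.9 340.1 141. ]
```

View pics/t6.png

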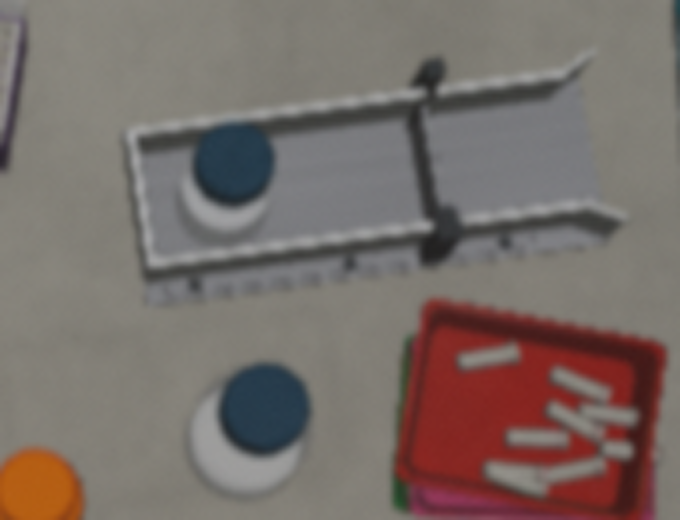

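View pics/s6.png

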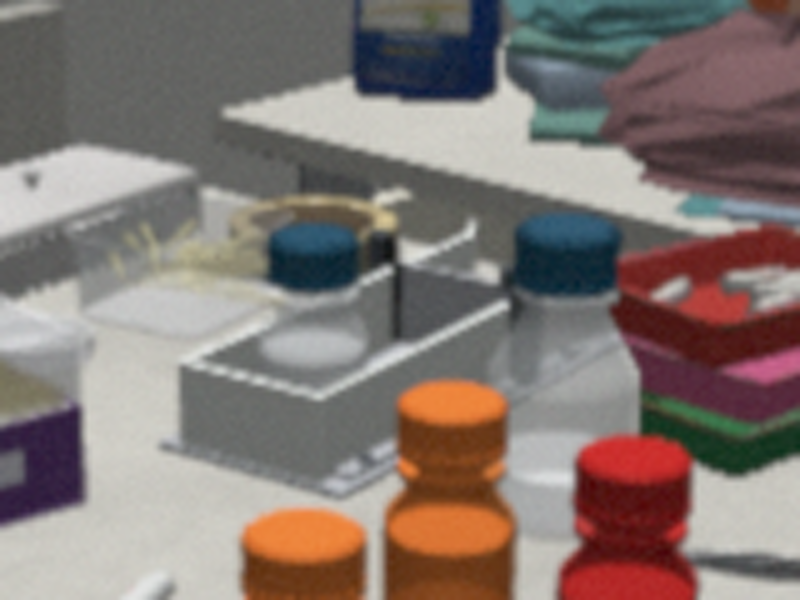

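```bash
python3 - <<'E'
from h import *
from cell import order
a=np.load("top0.npz")["p"][160:222,408:470].astype(int);b=np.load("top9.npz")["p"][160:222,408:470].astype(int)
D=abs(a-b).max(-1);print("gate region diff max/mean",D.max(),D.mean())
if D.max()<40: print(order.sign_off())
E
```

```text
gate region diff max/mean 4 2.023413111342352
the job is handed in; nothing more can be done
None
```

The small bottle is standing upright in the bay with the gate shut behind it. I signed the job off at about 14.4 s on the clock, with the arm clear.

I drew the arm in past the post and gripped the small bottle by its cap. I carried it round the near side of the lane, not over the gate, and stood it free in the mouth. Then I re-gripped it lightly (10 N) and slid it along the lane floor through the gate to lane x of about +122 mm, where I let go and backed off.

Final checks:
- **Bottle:** the cap top is at 108 mm, which is right for standing upright on the 5 mm floor. It is about 20 mm short of the end wall.
- **Gate:** this part of the top picture is the same as before the job, with a largest pixel difference of 4, so the gate is fully shut.
- **Large bottle:** its cap measures (397.9, 340.1), the same as at the start to within 0.2 mm.
- **Forces:** the highest wrist reading I saw was about 20 N, for a moment as the bottle touched the lane floor.

No check failed. One small disagreement came while the bottle hung over the mouth: one edge of its outline was about 5 mm off the prediction along the lane. The position across the lane matched.

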